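Pack the baking tray: nest the measuring cups, stow the teaspoon

ROBOT

A 6-joint arm with a two-finger parallel gripper is mounted at the origin on a cart in front of the work surface, level with it; the furniture and walls round the work are solid. World frame = base frame: x ahead of the robot, y to its left, z up, the work surface at z = 0. Lengths are in m, angles in rad, forces in N, time in s.
With the tool pointing down it reaches from about 0.375 to 0.9 m from the base axis. Payload 3.1 kg.
Tool frame: the origin (TCP) lies on the centre line of the jaws, within the pads' length; the fingertips stand 22 mm ahead of it and the grasp point (between the pads) lies 3 mm ahead of it; z points along the fingers, x is the direction in which the jaws open and shut, and the axes are right-handed (so a half turn about z gives the same grasp; the last joint's range is limited). The gripper opens to 87 mm and grips with 3 to 60 N. Pads are 19 mm wide; open, the fingers measure 117 mm over their backs; the gripper's body (75 mm by 190 mm) begins 51 mm behind the grasp point.
Start: joints at [-0.178, 0.527, 1.433, -0, 1.181, -0.178], TCP at [0.625, 0, 0.245] pointing down, gripper open.
Joint ranges: [-3.08, 3.08], [-0.75, 2.2], [0.22, 2.44], [-1.43, 4.57], [0, 2.65], [-2.85, 2.85]. Speed limits (rad/s): [2.79, 2.79, 3.14, 3.14, 3.14, 3.14].

INTERFACE

Orientations are given as a unit quaternion [x, y, z, w].
In Python, from rig import robot, camera, order gives the robot as it stands.
- The arm moves only by the shell command python3 -m pendant 'ROWS' [OPENING] [FORCE]. ROWS is JSON, a list of rows, each a list of 2 entries, a list of its own where there are three numbers: the shift along the tool's x, y, z in mm, then the turn about the tool's z in degrees. A call has 1 to 8 rows; each row shifts and turns the commanded pose from where the row before left it, along the tool's axes as they then stand; what a row does not reach is not made up. A row lasts 1/8 s, in which the tool goes at most 62.5 mm and 10.7 degrees, less where a joint would pass 70% of its speed; a pose out of reach is approached as far as the arm can. A call with a gripper value outside its range is refused whole. OPENING is the finger opening in mm, from 0 to 87, set as the call begins (- or left out, the last holds). The fingers move at their own pace and stop on an object; FORCE is the grip in N (left out, the last holds). Time passes only in rows, so rows that do not move let the fingers close. It gives the time, the measured TCP pose, the force and the opening at its end, in the units of the state.
- robot.get_obs(): the state, without advancing time (a new reading comes with each control period).
- camera(name): name is "scene" or "side" or "wrist"; returns a dict with "pixels" (400x640x3 uint8, blue, green, red), "mtx" (3x3 intrinsics, pixels), "R" (3x3) and "t" (3): a world point X has camera coordinates R X + t. Camera axes: x right, y down, z forward; pixel columns grow to the right and rows downward; lengths in m; the calibration is good to about 2 mm. The wrist camera is an equidistant fisheye: a pixel r from the principal point sees the ray r / f radians off the axis. A picture is of the moment at which its call begins. There is no depth.
- order.hand_in(): hands the job in, once; it reports no verdict.
The state is a dict: "time": time; "q": joint angles; "joint_velocities": joint speeds; "joint_torque": joint torques, N m; "position": TCP position; "tool_rot": TCP orientation; "ft_force": force on the tool from outside, world axes, zero at the start; "moment": the same for the moment, N m; "grip_width": finger opening in m.
Only numpy, scipy, OpenCV 4.12 (cv2) and the standard library are available. Lean on these libraries where they do the work, as an engineer would, in place of code of your own. Each camera call takes 0.05 s, during which the arm holds its last target. There are 200 camera calls.

TASK

Pack the wooden baking tray: stand the set of three tapered measuring cups in its round well, nested loosely one inside the other with the largest outermost and the smallest innermost, all upright, and lay the teaspoon in the long slot. Just lower each cup in; do not press it so that the cups jam. The straight-sided butter pan, the coffee scoop and the peeler do not belong to the set: leave them where they are.

Things in the scene. Friction and masses are not known exactly. Their poses are not given: they have to be found in the camera images.
- tray: Flat beech tray with darker ends, 178 (its x) x 236 (its y) x 16 mm high, fixed to the worktop. Origin: centre of its underside. Two recesses in its top are 7 mm deep (floors 9 mm above the origin): a round well, diameter 84 mm, centred at x +33, y -55 mm, and a long slot, 152 mm along the tray's x by 48 mm, centred at x 0, y +62 mm.
- cup_large: Large steel measuring cup, 130 g: open tapered cone, outer diameter 66 mm at the foot, 88 at the rim, 46 high; wall 2.5, floor 3 mm. Origin: centre of its underside. Flat strap handle, 14 wide (y), 5 thick, top flush with the rim, along the cup's -x from 44 to 99 mm from the axis, ending in an 18 mm eye.
- cup_middle: Middle steel measuring cup, 100 g, same shape: outer diameter 50 mm at the foot, 70 at the rim, 56 high; wall 2.5, floor 3. Origin: centre of its underside. Same handle, 35 to 90 mm from the axis, top at 56 mm. Stands on the floor inside the large cup, 5 mm free all round. Handles may point anywhere, but in line they are only 8 mm apart: if fingers reach lower, turn them 0.5 rad or more apart.
- cup_small: Small steel measuring cup, 70 g, same shape: outer diameter 34 mm at the foot, 52 at the rim, 66 high; wall 2.5, floor 3 mm. Origin: centre of its underside. Same strap handle, along -x from 26 to 81 mm from the axis, top at 66 mm. Stands on the floor inside the middle cup, 5 mm free all round, its handle again 8 mm above the middle cup's if they are in line.
- teaspoon: Teaspoon with a red handle, 132 x 26 x 11 mm, 20 g, lying along its x axis; can be pinched across (y) at its middle. Origin: centre of its underside.
- butter_pan: Look-alike, stays out: small steel butter pan with straight upright sides, diameter 72 mm, 42 mm high, two little pouring lips, and a round rising handle with a dark wooden grip along its -x, to 102 mm from the axis. Origin: centre of its underside.
- coffee_scoop: Look-alike, stays out: coffee scoop with a short straight bowl, diameter 45 mm, 30 mm high, and a long double-wire handle along its -x, to 120 mm from the axis. Origin: centre of its underside.
- peeler: Look-alike of the spoon, stays out: vegetable peeler with a dark blue handle, 170 x 25 x 18 mm, lying along its x axis. Origin: centre of its underside.

How it is judged:
At the end, for the whole second after the job is handed in: Large cup on the well's floor (within 12 mm in x and y), middle cup on its floor, small cup on the middle one's floor (centres 10 mm), upright; teaspoon on the slot's floor (20 mm along, 18 mm across, 0.25 rad); look-alikes within 20 mm of their start, pan and scoop upright; all at rest (x of cup_large in the frame of tray between 0.021 and 0.045 m and y of cup_large in the frame of tray between -0.067 and -0.043 m and z of cup_large in the frame of tray below 0.012 m and angle between each of cup_large, cup_middle, cup_small's own z axis and vertical below 0.08 rad and horizontal distance between cup_middle and cup_large below 0.01 m and z of cup_middle in the frame of cup_large below 0.006 m and horizontal distance between cup_small and cup_middle below 0.01 m and z of cup_small in the frame of cup_middle below 0.006 m and x of teaspoon in the frame of tray between -0.02 and 0.02 m and y of teaspoon in the frame of tray between 0.044 and 0.08 m and z of teaspoon in the frame of tray below 0.013 m and angle between the x axis of teaspoon and the x axis of tray, either way round below 0.25 rad and angle between teaspoon's own z axis and vertical below 0.3 rad and distance of each of butter_pan, coffee_scoop, peeler from where it was at the start of the episode below 0.02 m and angle between each of butter_pan, coffee_scoop's own z axis and vertical below 0.1 rad and linear speed of each of cup_large, cup_middle, cup_small, teaspoon below 0.02 m/s); the robot touches nothing.
It fails at once if a look-alike (butter pan, coffee scoop or peeler) is moved by more than 20 mm (distance of any of butter_pan, coffee_scoop, peeler from where it was at the start of the episode above 0.02 m).
It fails at once if one cup is pressed into another with more than 35 N (contact force between any of cup_middle, cup_small and cup_large above 35 N or contact force between cup_small and cup_middle above 35 N).
It also fails if it takes over 102 s, if anything falls off the work surface, if the arm or the gripper's body presses on something with over 40 N, if the wrist force passes 120 N, or if a joint passes its speed limit or range.

## Working session

There is one attempt and no reset: what is moved stays moved. The work goes in short steps, Python scripts to look and compute and a shell command to move; the robot and the scene stay as the last step left them, time stands still between calls to the robot, and variables do not carry over. Pictures are saved under pics/ and viewed, about 12 in all and at most 16, crops included, and the job is handed in when it is done.

```bash
ls; mkdir -p pics
cat > h.py <<'E'
import numpy as np, cv2
from rig import robot, camera, order
def ray(c,u,v,wrist=False):
    K=np.array(c["mtx"]);R=np.array(c["R"]);t=np.array(c["t"])
    x=(u-K[0,2])/K[0,0];y=(v-K[1,2])/K[1,1]
    if wrist:
        r=np.hypot(x,y); d=np.array([0,0,1.]) if r<1e-9 else np.array([np.sin(r)*x/r,np.sin(r)*y/r,np.cos(r)])
    else: d=np.array([x,y,1.])
    return -R.T@t, R.T@d
def onplane(c,u,v,z,wrist=False):
    o,d=ray(c,u,v,wrist); return o+d*(z-o[2])/d[2]
def proj(c,X,wrist=False):
    K=np.array(c["mtx"]);p=np.array(c["R"])@np.array(X)+np.array(c["t"])
    if wrist:
        r=np.hypot(p[0],p[1]);a=np.arctan2(r,p[2]);q=p[:2]/max(r,1e-9)*a
    else: q=p[:2]/p[2]
    return K[0,0]*q[0]+K[0,2],K[1,1]*q[1]+K[1,2]
def snap(n,f):
    c=camera(n); cv2.imwrite("pics/"+f,c["pixels"]); np.savez("pics/"+f[:-4]+".npz",**{k:np.array(c[k]) for k in("pixels","mtx","R","t")}); return c
def load(f): return dict(np.load("pics/"+f+".npz"))
E
python3 - <<'E'
from h import *
for n in("scene","side","wrist"):
    c=snap(n,n+"0.png"); print(n,np.array(c["mtx"]).tolist(),"pos",(-np.array(c["R"]).T@c["t"]).round(3),np.array(c["R"]).round(3).tolist())
print(robot.get_obs())
E
```

```text
pics
scene [[450.7366761230992, 0.0, 317.03935199876634], [0.0, 450.7366761230992, 199.35341594075453], [0.0, 0.0, 1.0]] pos [0.029 0.802 0.609] [[-0.755, -0.655, -0.024], [-0.375, 0.461, -0.804], [0.538, -0.598, -0.594]]
side [[518.6040510237746, 0.0, 311.1580037251172], [0.0, 518.6040510237746, 194.1672524882885], [0.0, 0.0, 1.0]] pos [ 0.014 -0.861  0.55 ] [[0.881, -0.472, -0.02], [-0.192, -0.32, -0.928], [0.432, 0.821, -0.373]]
wrist [[309.70691628693146, 0.0, 317.293517403562], [0.0, 309.70691628693146, 196.19940148265576], [0.0, 0.0, 1.0]] pos [0.625 0.08  0.384] [[1.0, -0.001, -0.003], [-0.0, -0.958, 0.288], [-0.003, -0.288, -0.958]]
{'time': 0.15, 'q': array([-1.78462795e-01,  5.28264600e-01,  1.43358177e+00,  4.47616898e-06,
        1.18142942e+00, -1.78479603e-01]), 'joint_velocities': array([-0.00076766, -0.0023296 , -0.00352166, -0.00091765, -0.0004731 ,
       -0.00125439]), 'joint_torque': array([ 9.14956272e-04, -4.40429199e+01, -1.76841742e+01,  6.33679633e-02,
        5.52540855e-02, -1.06930895e-04]), 'position': array([6.24480028e-01, 1.47702884e-04, 2.43797398e-01]), 'tool_rot': array([ 9.99999646e-01,  7.55284095e-06, -8.27833380e-04, -1.51436568e-04]), 'ft_force': array([-0.57507263,  0.14999469, -0.0043777 ]), 'moment': array([ 0.00194068, -0.01022599,  0.0039363 ]), 'grip_width': 0.08701152016273955}
```

View pics/scene0.png

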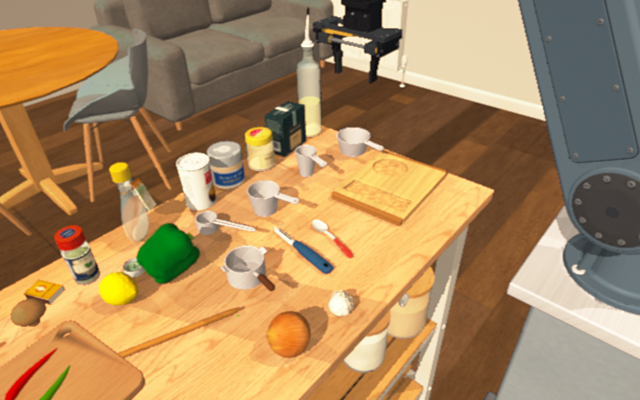

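View pics/side0.png

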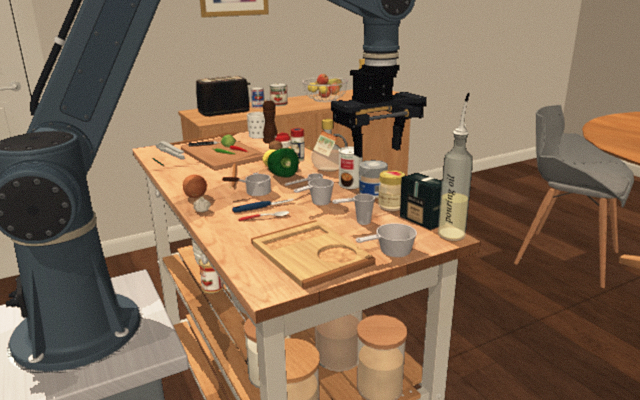

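View pics/wrist0.png

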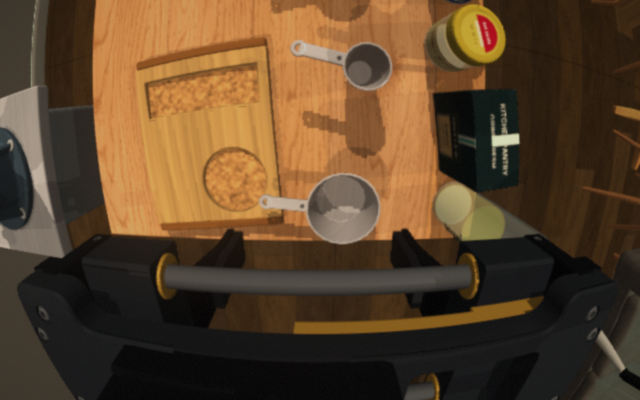

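The scene view shows the pan at (247,268), scoop (207,222), middle cup (263,198), small cup (306,160), large cup (353,141), the red spoon (332,238) and the blue peeler (303,250). The tray is at (390,187). In the wrist view the large cup's rim is at (343,208), the small cup's at (367,66), the well at (235,180) and the slot at (203,92).

```bash
python3 - <<'E'
from h import *
s=load("scene0");w=load("wrist0");d=load("side0")
for n,u,v,z in [("pan",245,253,.042),("scoop",207,216,.03),("mid",264,186,.056),("small",305,150,.066),("large",353,133,.046),("spoonbowl",318,226,.008),("spoonend",351,255,.008),("peelA",276,228,.01),("peelB",328,268,.01),("yellowlid",260,135,.08),("can",225,148,.09),("midH",296,201,.053),("panH",271,288,.05),("trayL",333,193,.016),("trayB",400,218,.016),("trayR",445,172,.016)]:
    print(n,onplane(s,u,v,z).round(3))
for n,u,v,z in [("large",343,208,.046),("lEye",269,202,.044),("small",367,66,.066),("sEye",298,47,.064),("tl",137,71,.016),("tr",265,38,.016),("br",283,219,.016),("bl",163,228,.016),("well",235,180,.016),("slotc",203,92,.016),("jar",475,36,.09)]:
    print("w",n,onplane(w,u,v,z,True).round(3))
for n,u,v,z in [("mid",321,186,.056),("large",396,233,.046),("small",364,199,.066),("spoonL",243,218,.005),("spoonR",287,214,.005)]:
    print("side",n,onplane(d,u,v,z).round(3))
E
python3 -m pendant '[[[0,-50,0],0],[[0,-60,0],0],[[0,-60,0],0],[[0,-10,0],0],[[0,0,0],0]]'
python3 -c "
from h import *
snap('wrist','wrist1.png')"
```

```text
pan [0.537 0.439 0.042]
scoop [0.693 0.407 0.03 ]
mid [0.651 0.281 0.056]
small [0.673 0.124 0.066]
large [ 0.658 -0.045  0.046]
spoonbowl [0.511 0.266 0.008]
spoonend [0.405 0.291 0.008]
peelA [0.572 0.328 0.01 ]
peelB [0.416 0.348 0.01 ]
yellowlid [0.792 0.157 0.08 ]
can [0.796 0.263 0.09 ]
midH [0.563 0.274 0.053]
panH [0.433 0.474 0.05 ]
trayL [0.554 0.164 0.016]
trayB [0.389 0.145 0.016]
trayR [ 0.401 -0.071  0.016]
w large [ 0.654 -0.036  0.046]
w lEye [ 0.568 -0.029  0.044]
w small [0.675 0.122 0.066]
w sEye [0.605 0.142 0.064]
w tl [0.387 0.141 0.016]
w tr [0.562 0.164 0.016]
w br [ 0.58  -0.061  0.016]
w bl [ 0.406 -0.078  0.016]
w well [ 0.521 -0.01   0.016]
w slotc [0.484 0.102 0.016]
w jar [0.785 0.162 0.09 ]
side mid [0.636 0.264 0.056]
side large [ 0.649 -0.047  0.046]
side small [0.67  0.111 0.066]
side spoonL [0.419 0.285 0.005]
side spoonR [0.527 0.25  0.005]
time: 0.78
position: [0.6246, 0.1805, 0.2441]
tool_rot: [1.0, 0.001, -0.0, 0.0]
ft_force: [-0.3, 0.0, 0.7]
grip_width: 0.087
```

View pics/wrist1.png

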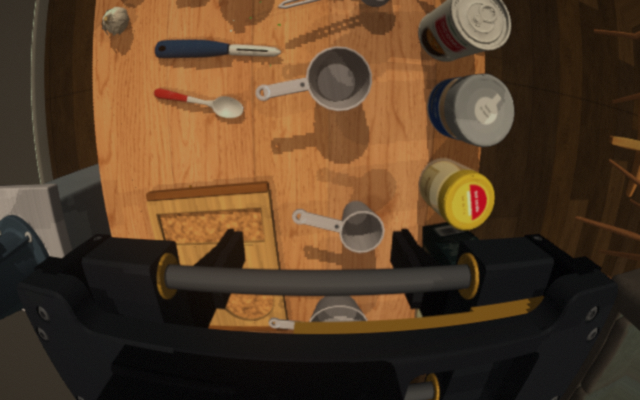

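The wrist view from further left shows the spoon from its red end (156,92) to its bowl (243,106), the middle cup's rim at (338,78) with its eye at (263,91), the small cup at (361,227), and the peeler above the spoon. I'll do the spoon first and measure its ends by mask.

```bash
cat >> h.py <<'E'
def spoon(c,z,box,wrist=True):
    h=cv2.cvtColor(c["pixels"],cv2.COLOR_BGR2HSV);H,S,V=[h[...,i].astype(int) for i in range(3)]
    m=(((H<6)|(H>172))&(S>150)&(V>90))|((S<70)&(V>110))
    k=np.zeros_like(m);x0,y0,x1,y1=box;k[y0:y1,x0:x1]=1;m=(m&k).astype(np.uint8)
    m=cv2.morphologyEx(m,cv2.MORPH_CLOSE,np.ones((5,5)))
    n,l,st,_=cv2.connectedComponentsWithStats(m);i=1+np.argmax(st[1:,4])
    v,u=np.where(l==i);P=np.array([onplane(c,a,b,z,wrist)[:2] for a,b in zip(u,v)])
    (cx,cy),(a,b),_=r=cv2.minAreaRect(P.astype(np.float32)*1000)
    B=cv2.boxPoints(r);e=max([B[1]-B[0],B[2]-B[1]],key=np.linalg.norm);yaw=np.arctan(e[1]/e[0])
    return st[i],(round(cx,1),round(cy,1)),(round(a,1),round(b,1)),round(float(yaw),3)
E
python3 - <<'E'
from h import *
c=load("wrist1");print(spoon(c,.006,(145,75,255,130)))
print(spoon(load("scene0"),.006,(305,210,360,265),False), spoon(load("side0"),.006,(235,205,292,224),False))
E
```

```text
(array([155,  89,  88,  29, 750], dtype=int32), (470.0, 271.2), (23.6, 125.5), -0.237)
(array([313, 220,  39,  37, 262], dtype=int32), (468.4, 273.5), (24.4, 132.6), -0.288) (array([239, 211,  50,  10, 118], dtype=int32), (470.0, 269.5), (24.8, 129.2), -0.202)
```

Spoon centre is about (0.470, 0.271) with yaw -0.24, and all three views agree. I'll turn the jaws across it with the camera on the far side, then hover and check.

```bash
python3 -m pendant '[[[0,0,0],10.5],[[0,0,0],10.5],[[0,0,0],10.5],[[0,0,0],10.5],[[0,0,0],10.5],[[0,0,0],10.5],[[0,0,0],10.5],[[0,0,0],10.5]]' 34 60 >/dev/null
python3 -m pendant '[[[0,0,0],10],[[0,0,0],10],[[-15,50,0],0],[[-15,50,0],0],[[-10,50,30],0],[[-10,22,30],0],[[0,0,40],0],[[0,0,0],0]]'
python3 - <<'E'
from h import *
c=snap('wrist','wrist2.png');o=robot.get_obs();print(o["position"],o["tool_rot"],o["q"])
R=c["R"];print(proj(c,[.470,.271,.006],True), -np.array(R).T@c["t"])
E
```

```text
time: 2.82
position: [0.4685, 0.2681, 0.1424]
tool_rot: [-0.615, 0.789, 0.001, -0.003]
ft_force: [-0.4, -0.6, 0.0]
grip_width: 0.0339
[0.47023821 0.26865018 0.14405409] [-6.14860100e-01  7.88635146e-01  2.91683830e-04 -1.25673896e-03] [ 3.12798280e-01  5.60510724e-01  1.73325387e+00 -4.15624600e-04
  8.50389416e-01  2.13024710e+00]
(np.float64(313.8095275376494), np.float64(190.4593260807002)) [0.54691559 0.24925271 0.28253407]
```

View pics/wrist2.png

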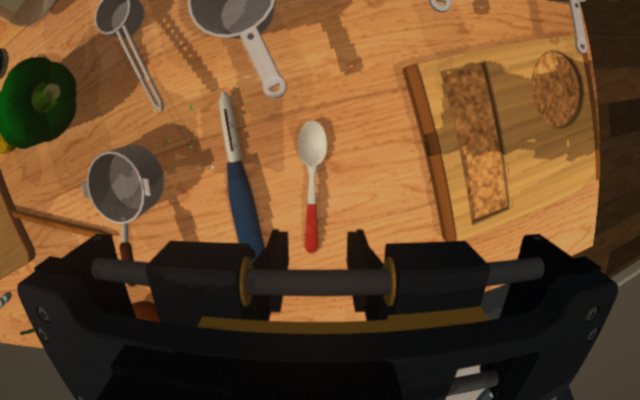

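The spoon lies between the open fingers, with its bowl at (313,143) and handle end at (311,247). The peeler is left at (240,200), and the tray, slot and well are visible on the right. I'll refine the spoon pose from here and descend.

```bash
cat >> h.py <<'E'
def tool(dx):  # world delta (m) -> tool mm
    from scipy.spatial.transform import Rotation as Ro
    return (Ro.from_quat(robot.get_obs()["tool_rot"]).inv().apply(dx)*1000).round(1)
def ang():
    from scipy.spatial.transform import Rotation as Ro
    a=Ro.from_quat(robot.get_obs()["tool_rot"]).as_matrix()[:,0]; return np.arctan2(a[1],a[0])
E
python3 - <<'E'
from h import *
c=load("wrist2");r=spoon(c,.006,(290,110,335,256));print(r,ang())
x,y=r[1];print(tool(np.array([x/1000,y/1000,.0265])-robot.get_obs()["position"]))
# tray: slot/well cork corners
h=cv2.cvtColor(c["pixels"],cv2.COLOR_BGR2HSV)
P=lambda u,v,z:onplane(c,u,v,z,True)[:2].round(4)
print("slot corners",[P(*p,.016) for p in [(443,70),(488,62),(509,212),(473,221)]],"well",[P(*p,.016) for p in [(556,50),(533,88),(556,127),(580,90)]])
E
```

```text
(array([ 299,  122,   27,  130, 1614], dtype=int32), (470.5, 272.3), (23.4, 126.2), -0.243) -1.817172610184314
[ -3.8   0.4 117.5]
slot corners [array([0.5533, 0.1312]), array([0.555 , 0.0815]), array([0.3999, 0.0758]), array([0.4023, 0.1214])] well [array([ 0.5614, -0.0148]), array([0.524, 0.03 ]), array([0.4792, 0.0019]), array([ 0.5151, -0.0461])]
```

```bash
python3 -m pendant '[[[-4,0,40],0],[[0,0,40],0],[[0,0,25],0],[[0,0,12],0],[[0,0,0],0],[[0,0,0],0]]'
python3 -m pendant '[[[0,0,0],0],[[0,0,0],0],[[0,0,0],0],[[0,0,0],0]]' 0 25
python3 -m pendant '[[[0,0,-20],0],[[0,0,-40],0],[[0,0,-20],0],[[0,0,0],-9.5],[[0,0,0],-9.5],[[0,0,0],0]]'
python3 - <<'E'
from h import *
p=robot.get_obs()["position"];print(p,ang(),tool(np.array([.4775,.1035,p[2]])-p)); snap('wrist','wrist3.png')
E
```

```text
time: 3.62
position: [0.4724, 0.2742, 0.0289]
tool_rot: [-0.616, 0.788, -0.0, 0.001]
ft_force: [-0.5, 1.1, 0.5]
grip_width: 0.0339
time: 4.12
position: [0.4716, 0.2741, 0.0303]
tool_rot: [-0.616, 0.788, -0.001, 0.001]
ft_force: [-2.0, -3.1, 18.3]
grip_width: 0.0121
time: 4.88
position: [0.4711, 0.2741, 0.1078]
tool_rot: [0.737, -0.676, 0.0, -0.0]
ft_force: [0.1, -0.6, -0.3]
grip_width: 0.0002
[0.47105774 0.27410107 0.10782951] -1.485331501942642 [170.5   8.1  -0. ]
```

The grip closed to zero, so the spoon slipped out. I'll look.

View pics/wrist3.png

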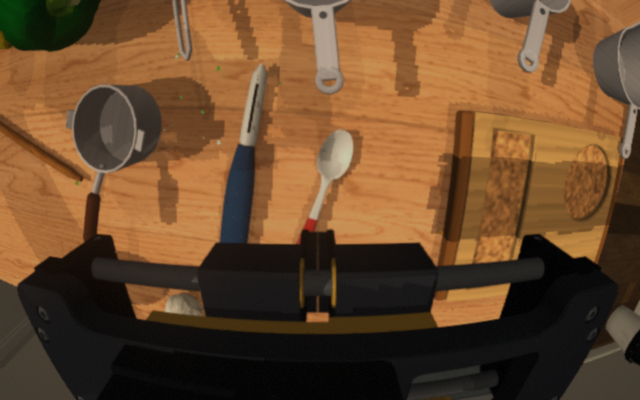

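Run:
```python
from h import *
c=load("wrist3");print(spoon(c,.006,(200,80,420,256)), proj(c,[.4705,.2723,.006],True))
```

```text
(array([ 304,  131,   49,  101, 1573], dtype=int32), (490.2, 271.9), (24.4, 88.1), -0.371) (np.float64(319.9897663843672), np.float64(204.59697025674595))
```

The spoon is still on the table, turned a little (bowl at (337,153), neck at (318,195)). I'll re-align, rise, and re-measure.

```bash
python3 -m pendant '[[[0,0,-20],9],[[0,0,-20],9],[[0,0,-5],8],[[0,0,0],0],[[0,0,0],0]]' 30 40
python3 - <<'E'
from h import *
c=snap('wrist','wrist4.png');r=spoon(c,.006,(280,90,350,258));print(r,ang())
x,y=r[1];print(tool(np.array([x/1000,y/1000,.0245])-robot.get_obs()["position"]))
cv2.imwrite('pics/w4c.png',cv2.resize(c["pixels"][100:260,220:420],None,fx=3,fy=3))
E
```

```text
time: 5.55
position: [0.4708, 0.2739, 0.1522]
tool_rot: [-0.567, 0.824, 0.0, -0.0]
ft_force: [-0.3, 1.2, 0.1]
grip_width: 0.0293
(array([ 299,  124,   31,  126, 1501], dtype=int32), (470.1, 274.6), (23.7, 127.4), -0.254) -1.9365371316118845
[ -0.5   0.7 127.5]
```

View pics/w4c.png

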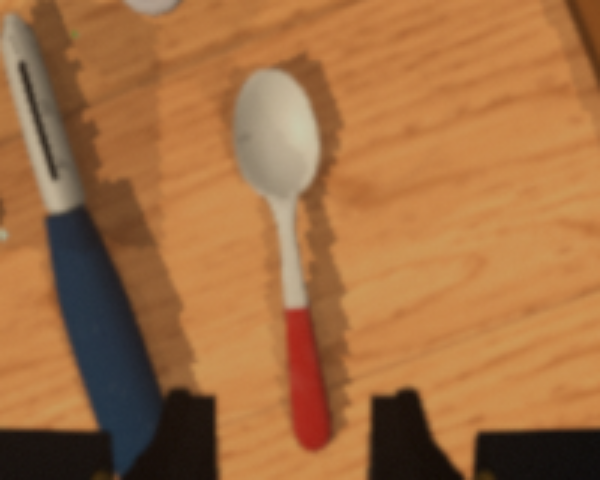

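The crop shows the spoon's bowl at (277,135), the thin neck at (290,250), and the red handle from (297,310) to (313,440). Yaw is -0.254. I'll take out the 6° of overturn and pinch lower, because the neck is thin.

```bash
python3 -m pendant '[[[-0.5,1,40],-6.4],[[0,0,40],0],[[0,0,30],0],[[0,0,15],0],[[0,0,3],0],[[0,0,0],0],[[0,0,0],0]]' 30 30
python3 -m pendant '[[[0,0,0],0],[[0,0,0],0]]'
```

```text
time: 6.48
position: [0.4711, 0.2752, 0.0256]
tool_rot: [-0.612, 0.791, -0.0, 0.001]
ft_force: [-0.5, -0.4, -0.4]
grip_width: 0.0299
time: 6.72
position: [0.4706, 0.275, 0.0251]
tool_rot: [-0.612, 0.791, -0.0, 0.0]
ft_force: [0.3, 0.2, 0.1]
grip_width: 0.0294
```

```bash
python3 -m pendant '[[[0,0,1],0],[[0,0,0],0],[[0,0,0],0]]' 0 30
python3 -m pendant '[[[0,0,0],0],[[0,0,0],0],[[0,0,0],0]]'
```

```text
time: 7.1
position: [0.4704, 0.2748, 0.0236]
tool_rot: [-0.612, 0.791, -0.0, -0.0]
ft_force: [-0.5, -0.7, 1.4]
grip_width: 0.0193
time: 7.48
position: [0.4703, 0.2748, 0.0235]
tool_rot: [-0.612, 0.791, 0.0, -0.0]
ft_force: [-0.2, -0.4, 0.4]
grip_width: 0.019
```

It stopped at 19 mm, so it holds on something wider than the visible neck. Lift and check.

```bash
python3 -m pendant '[[[0,0,-5],0],[[0,0,-20],0],[[0,0,-40],0],[[0,0,-20],0],[[0,0,0],-10],[[0,0,0],-10],[[0,0,0],0]]'
python3 - <<'E'
from h import *
p=robot.get_obs()["position"];print(p,ang(),tool(np.array([.4775,.1035,p[2]])-p)); c=snap('wrist','wrist5.png');cv2.imwrite('pics/w5c.png',cv2.resize(c["pixels"][60:280,120:520],None,fx=2,fy=2))
E
```

```text
time: 8.35
position: [0.4703, 0.275, 0.1089]
tool_rot: [0.739, -0.674, 0.0, -0.0]
ft_force: [-0.8, 0.1, -0.2]
grip_width: 0.019
[0.47034097 0.27495186 0.10886879] -1.4785888774769202 [171.4   8.7  -0. ]
```

View pics/w5c.png

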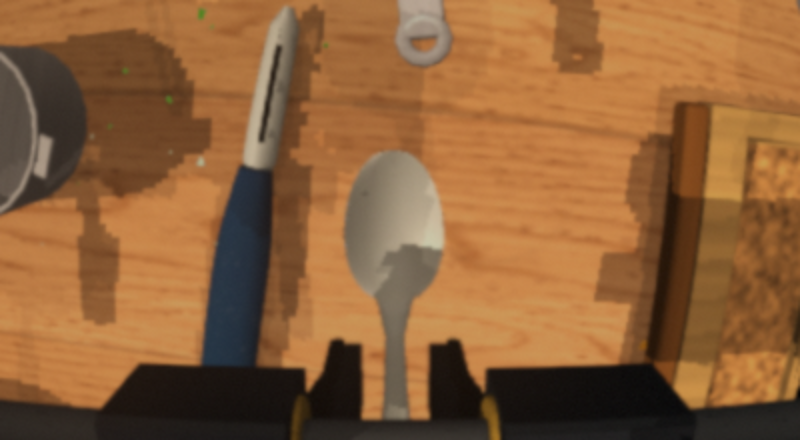

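The spoon is held and lifted, with its bowl tip at crop (393,150), in line with the jaws' normal. Carry it over the slot and lower it.

```bash
python3 -m pendant '[[[45,3,0],0],[[50,3,0],0],[[50,3,0],0],[[26,0,0],0],[[0,0,0],0],[[0,0,0],0],[[0,0,30],0],[[0,0,25],0]]'
python3 -m pendant '[[[0,0,8],0],[[0,0,5],0],[[0,0,0],0],[[0,0,0],0]]'
python3 - <<'E'
from h import *
p=robot.get_obs()["position"];print(p,ang(),tool(np.array([.4775,.1035,p[2]])-p))
c=snap('wrist','wrist6.png');cv2.imwrite('pics/w6c.png',cv2.resize(c["pixels"][60:280,120:520],None,fx=2,fy=2))
E
```

```text
time: 9.4
position: [0.4776, 0.1052, 0.0531]
tool_rot: [0.74, -0.673, 0.0, -0.0]
ft_force: [-0.1, 0.1, -0.7]
grip_width: 0.0193
time: 9.9
position: [0.478, 0.1039, 0.0412]
tool_rot: [0.74, -0.673, 0.001, -0.0]
ft_force: [0.1, 0.5, 0.5]
grip_width: 0.0196
[0.47801465 0.10389876 0.04118857] -1.4764291080926921 [ 0.3  0.5 -0. ]
```

View pics/w6c.png

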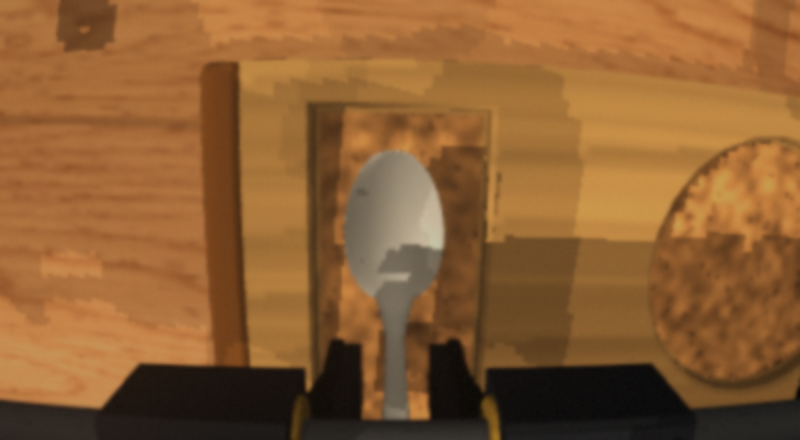

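The spoon sits centred over the slot, about 11 mm from its end. Release, lift, and go to hover by the large cup's handle.

```bash
python3 -m pendant '[[[0,0,0],0],[[0,0,0],0],[[0,0,0],0],[[0,0,0],0],[[0,0,-20],0],[[0,0,-50],0],[[0,0,-50],0]]' 32
python3 -m pendant '[[[40,-20,0],0],[[45,-25,0],0],[[45,-25,0],0],[[18,-13,0],0],[[0,0,0],10],[[0,0,0],0],[[0,0,0],0]]'
cat >> h.py <<'E'
def cup(c,z,box,r_mm):
    """rim circle (outer) and handle direction from a near-nadir wrist view"""
    h=cv2.cvtColor(c["pixels"],cv2.COLOR_BGR2HSV);m=(h[...,1]<75)&(h[...,2]>45)
    k=np.zeros_like(m);x0,y0,x1,y1=box;k[y0:y1,x0:x1]=1;m=(m&k).astype(np.uint8)
    m=cv2.morphologyEx(m,cv2.MORPH_CLOSE,np.ones((5,5)))
    n,l,st,_=cv2.connectedComponentsWithStats(m);i=1+np.argmax(st[1:,4])
    cn=max(cv2.findContours((l==i).astype(np.uint8),cv2.RETR_EXTERNAL,cv2.CHAIN_APPROX_NONE)[0],key=len)[:,0]
    P=np.array([onplane(c,a,b,z,True)[:2] for a,b in cn])*1000
    from scipy.optimize import least_squares
    q=P.mean(0)
    f=lambda q:np.hypot(*(P-q).T)-r_mm
    q=least_squares(f,q,loss="soft_l1",f_scale=1.0).x
    d=np.hypot(*(P-q).T);H=P[d>r_mm+8]
    res=np.abs(d-r_mm);hd=None
    if len(H): v=H.mean(0)-q; hd=np.arctan2(v[1],v[0])
    return st[i].tolist(),q.round(1),"inl",round(float((res<1.5).mean()),2),"med",round(float(np.median(d[d<r_mm+6])),1),"hdir",hd,"hmax",d.max().round(1)
E
python3 - <<'E'
from h import *
c=snap('wrist','wrist7.png');print(ang(),robot.get_obs()["position"])
print(cup(c,.046,(180,20,460,260),44))
E
```

```text
time: 10.82
position: [0.477, 0.1037, 0.1614]
tool_rot: [0.74, -0.673, -0.001, 0.001]
ft_force: [1.1, -0.2, -1.0]
grip_width: 0.0321
time: 11.7
position: [0.5736, -0.0354, 0.1604]
tool_rot: [-0.679, 0.734, 0.0, -0.0]
ft_force: [-1.2, -0.2, -0.5]
grip_width: 0.0324
-1.6487054633668088 [ 0.57366257 -0.03533312  0.16046129]
([261, 53, 106, 165, 9542], array([651.6, -38. ]), 'inl', 0.41, 'med', 43.2, 'hdir', np.float64(3.0346172160285345), 'hmax', np.float64(94.7))
```

View pics/wrist7.png

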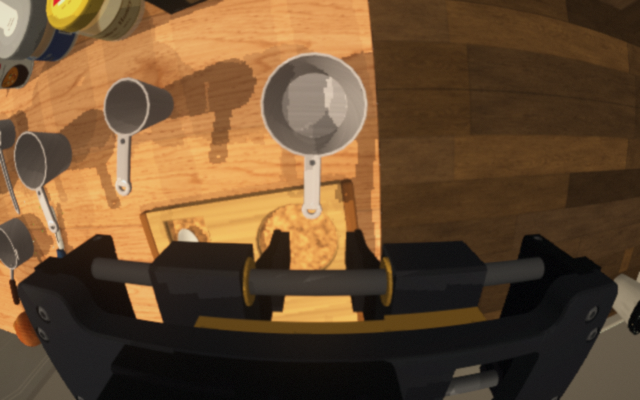

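The large cup's rim is at (314,105), radius about 52 px, with its handle running straight down to the eye at (312,211). The spoon bowl shows in the slot at (188,236). I'll grip the strap 60 mm from the axis.

```bash
python3 -m pendant '[[[-5,-18,0],1.6],[[0,0,40],0],[[0,0,40],0],[[0,0,24],0],[[0,0,10],0],[[0,0,0],0],[[0,0,0],0]]' 34 50
python3 -m pendant '[[[0,0,0],0],[[0,0,0],0],[[0,0,0],0],[[0,0,0],0],[[0,0,0],0]]' 0 60
python3 -m pendant '[[[0,0,-5],0],[[0,0,-10],0],[[0,0,-15],0],[[0,0,-15],0],[[0,0,0],0],[[0,0,0],0]]'
python3 - <<'E'
from h import *
c=snap('wrist','wrist8.png');print(ang(),robot.get_obs()["position"])
z=robot.get_obs()["position"][2]
print(cup(c,z,(180,0,460,260),44))
E
```

```text
time: 12.62
position: [0.5933, -0.0323, 0.0477]
tool_rot: [-0.668, 0.744, -0.001, 0.001]
ft_force: [-0.4, 1.9, 0.1]
grip_width: 0.0338
time: 13.25
position: [0.5924, -0.0322, 0.0469]
tool_rot: [-0.668, 0.744, -0.0, 0.0]
ft_force: [-1.0, 0.7, 3.6]
grip_width: 0.0125
time: 14.0
position: [0.5923, -0.0322, 0.0917]
tool_rot: [-0.668, 0.744, -0.0, -0.0]
ft_force: [-0.6, 0.6, -0.5]
grip_width: 0.0128
-1.6790020360421616 [ 0.59207151 -0.0321371   0.09139242]
([225, 51, 185, 209, 26771], array([652.6, -38.2]), 'inl', 0.57, 'med', 43.2, 'hdir', np.float64(3.0369303545622612), 'hmax', np.float64(57.6))
```

View pics/wrist8.png

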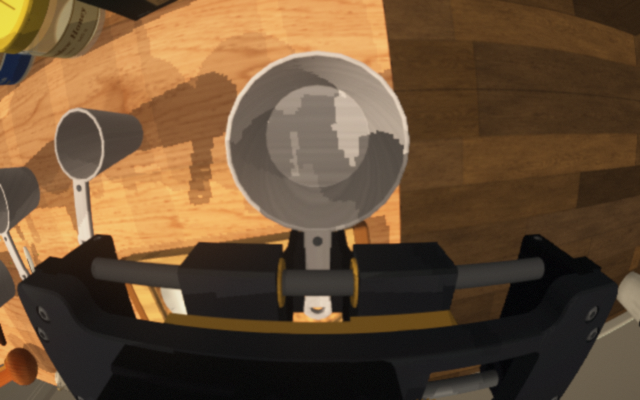

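The large cup is lifted and level: the rim circle at (318,141) has the right size for its height, and its centre sits 61 mm ahead of the jaws. Carry it to the well.

```bash
python3 - <<'E'
from h import *
c=load("wrist8");print("floor ctr",onplane(c,319,133.5,.0914-.043+.0,True).round(4),"well w7",[onplane(load("wrist7"),*p,.016,True)[:2].round(4) for p in [(298,203),(258,236),(339,240)]])
# tray cork well from scene0/side0 ellipse
for n,b in(("scene0",(365,150,415,180)),):
    pass
E
python3 -m pendant '[[[-5,40,0],0],[[-5,45,0],0],[[-5,40,0],0],[[0,9,0],0],[[0,0,0],0],[[0,0,0],0]]'
python3 - <<'E'
from h import *
c=snap('wrist','wrist9.png');p=robot.get_obs()["position"];print(ang(),p)
print(cup(c,p[2],(180,0,460,260),44))
snap('scene','scene9.png')
E
```

```text
floor ctr [ 0.6548 -0.0396  0.0484] well w7 [array([ 0.5617, -0.0152]), array([0.5295, 0.0292]), array([ 0.5191, -0.0526])]
time: 14.8
position: [0.4631, -0.0035, 0.0916]
tool_rot: [-0.668, 0.744, -0.001, 0.001]
ft_force: [-0.2, -0.4, -0.5]
grip_width: 0.0126
-1.6792648776415044 [ 0.4629511  -0.00346223  0.09157924]
([225, 51, 184, 209, 26701], array([523.4,  -9.5]), 'inl', 0.53, 'med', 42.9, 'hdir', np.float64(3.037529254726238), 'hmax', np.float64(57.4))
```

View pics/scene9.png

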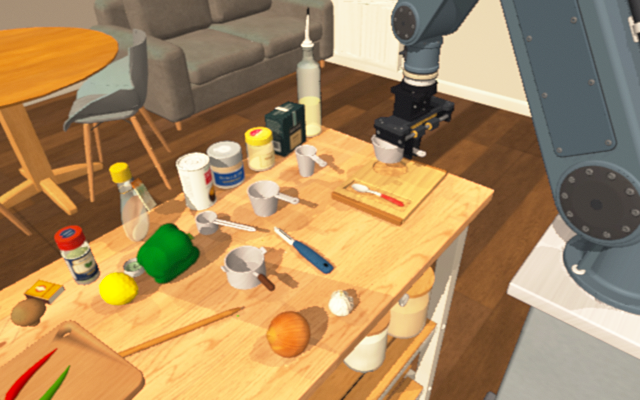

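The spoon lies in the slot and the cup is over the well. Lower it 36 mm with a 2 mm correction.

```bash
python3 -m pendant '[[[0,2,15],0],[[0,0,12],0],[[0,0,5],0],[[0,0,2],0],[[0,0,0],0],[[0,0,0],0]]'
python3 -m pendant '[[[0,0,1],0],[[0,0,0],0],[[0,0,0],0]]'
```

```text
time: 15.65
position: [0.4591, -0.0027, 0.0578]
tool_rot: [-0.668, 0.744, -0.0, 0.0]
ft_force: [1.0, -0.7, -1.5]
grip_width: 0.0124
time: 16.02
position: [0.459, -0.0026, 0.0567]
tool_rot: [-0.668, 0.744, -0.0, 0.0]
ft_force: [-0.4, 0.5, -0.7]
grip_width: 0.0129
```

```bash
python3 -m pendant '[[[0,0,1],0],[[0,0,0],0],[[0,0,0],0],[[0,0,0],0]]'
python3 -m pendant '[[[0,0,0],0],[[0,0,0],0],[[0,0,0],0],[[0,0,-10],0],[[0,0,-25],0],[[0,0,-40],0],[[0,0,-30],0],[[0,0,0],0]]' 32
python3 - <<'E'
from h import *
c=snap('wrist','wrist10.png');p=robot.get_obs()["position"];print(ang(),p)
print(cup(c,.055,(180,0,460,260),44))
E
python3 -m pendant '[[[-40,-11,0],-8],[[-50,-5,0],-8],[[-55,0,0],0],[[-55,-4,0],0],[[-50,0,0],0],[[-30,0,0],0],[[0,0,0],0],[[0,0,0],0]]'
python3 - <<'E'
from h import *
p=robot.get_obs()["position"];print(ang(),p,tool(np.array([.565,.265,.16])-p))
E
```

```text
time: 16.52
position: [0.4585, -0.0026, 0.0557]
tool_rot: [-0.668, 0.744, 0.0, -0.0]
ft_force: [-3.2, -0.9, 5.4]
grip_width: 0.0127
time: 17.52
position: [0.4604, -0.0029, 0.1631]
tool_rot: [-0.668, 0.744, -0.003, 0.002]
ft_force: [0.6, -0.1, 0.0]
grip_width: 0.0318
-1.6789833655617816 [ 0.45940558 -0.00272982  0.16172524]
([264, 78, 107, 166, 9749], array([517.5,  -8.5]), 'inl', 0.42, 'med', 43.1, 'hdir', np.float64(3.0324234507877255), 'hmax', np.float64(95.3))
time: 18.58
position: [0.4485, 0.2733, 0.1596]
tool_rot: [0.765, -0.644, -0.0, 0.001]
ft_force: [-0.4, 0.0, -0.4]
grip_width: 0.0322
-1.3995452876561982 [0.44849551 0.27326409 0.15955651] [  28.  -113.4   -0.7]
```

```bash
python3 -m pendant '[[[14,-55,0],0],[[14,-55,0],0],[[0,-3,0],0],[[0,0,0],0],[[0,0,0],0]]'
python3 - <<'E'
from h import *
c=snap('wrist','wrist11.png');p=robot.get_obs()["position"];print(ang(),p)
print(cup(c,.056,(220,0,420,250),35), cup(c,.056,(250,20,390,250),35)[1])
E
```

```text
time: 19.2
position: [0.5635, 0.2649, 0.16]
tool_rot: [0.765, -0.644, -0.001, 0.001]
ft_force: [0.4, 1.0, -0.6]
grip_width: 0.0319
-1.3997029580583125 [0.56358551 0.26526353 0.16025597]
([261, 54, 88, 152, 6855], array([642.9, 289.1]), 'inl', 0.19, 'med', 34.6, 'hdir', np.float64(-2.9632978773679417), 'hmax', np.float64(84.5)) [642.9 289.1]
```

```bash
python3 - <<'E'
s=open('h.py').read()
s=s.replace("    d=np.hypot(*(P-q).T);H=","    F=P\n    for _ in range(8):\n        d=np.hypot(*(F-q[:2]).T);F=P[np.abs(np.hypot(*(P-q[:2]).T)-(q[2] if len(q)>2 else r_mm))<(6 if len(q)<3 else 2)]\n        q=least_squares(lambda s:np.hypot(*(F-s[:2]).T)-s[2],[q[0],q[1],r_mm],loss='soft_l1',f_scale=.3).x\n    print('fit r',q[2].round(2),'n',len(F),len(P),'rms',np.std(np.hypot(*(F-q[:2]).T)).round(2)); c['_q']=q; q=q[:2]\n    d=np.hypot(*(P-q).T);H=")
open('h.py','w').write(s)
E
python3 - <<'E'
from h import *
print(cup(load("wrist7"),.046,(180,20,460,260),44));print(cup(load("wrist8"),.0914,(180,0,460,260),44));print(cup(load("wrist9"),.0916,(180,0,460,260),44));print(cup(load("wrist10"),.055,(180,0,460,260),44))
c=load("wrist11");print(cup(c,.056,(220,0,420,250),35));q=c["_q"]
im=c["pixels"].copy()
for t in np.linspace(0,6.28,80):
    u,v=proj(c,[q[0]/1e3+q[2]/1e3*np.cos(t),q[1]/1e3+q[2]/1e3*np.sin(t),.056],True);im[int(round(v)),int(round(u))]=(0,0,255)
cv2.imwrite('pics/w11c.png',cv2.resize(im[20:260,180:440],None,fx=2.5,fy=2.5,interpolation=cv2.INTER_NEAREST))
E
```

```text
fit r 42.8 n 284 411 rms 0.31
([261, 53, 106, 165, 9542], array([654. , -38.2]), 'inl', 0.59, 'med', 42.8, 'hdir', np.float64(3.035131946963207), 'hmax', np.float64(97.1))
fit r 42.75 n 490 566 rms 0.29
([225, 51, 185, 209, 26771], array([653.8, -38.3]), 'inl', 0.74, 'med', 42.8, 'hdir', np.float64(3.0365833605317816), 'hmax', np.float64(58.8))
fit r 42.63 n 492 568 rms 0.26
([225, 51, 184, 209, 26701], array([524.7,  -9.6]), 'inl', 0.62, 'med', 42.6, 'hdir', np.float64(3.037519851347613), 'hmax', np.float64(58.7))
fit r 42.78 n 286 409 rms 0.3
([264, 78, 107, 166, 9749], array([519.8,  -8.8]), 'inl', 0.59, 'med', 42.8, 'hdir', np.float64(3.0322442084556225), 'hmax', np.float64(97.7))
fit r 33.64 n 230 366 rms 0.33
([261, 54, 88, 152, 6855], array([646.8, 289.9]), 'inl', 0.42, 'med', 33.7, 'hdir', np.float64(-2.962499396539909), 'hmax', np.float64(88.5))
```

View pics/w11c.png

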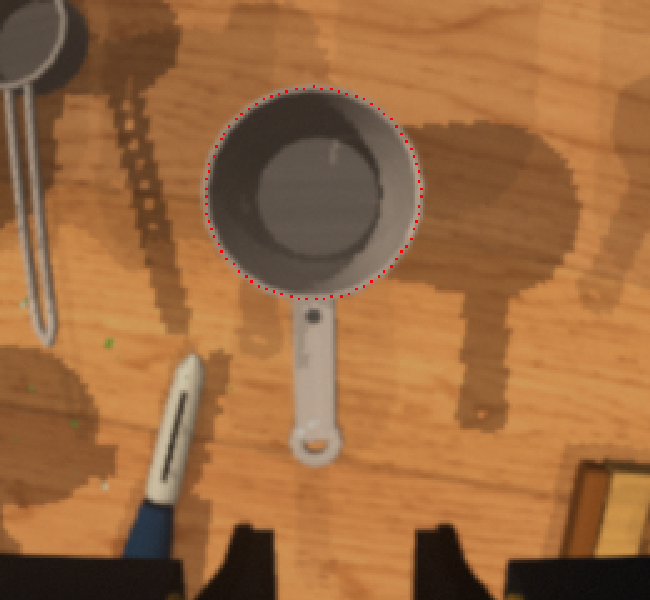

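The red fit circle lies on the middle cup's rim in the crop. The cup is at (0.6468, 0.2899) with its handle toward -2.96 rad. I'll grip the strap 64 mm out, with the tips kept high so they clear the large cup's rim later.

Run:
```python
from h import *
p=robot.get_obs()["position"];print(p,tool(np.array([.5838,.2785,.0615])-p))
```

```text
[0.56358551 0.26526353 0.16025597] [ -9.6 -22.4  98.7]
```

```bash
python3 -m pendant '[[[-9.5,-22.5,0],-0.5],[[0,0,0],0],[[0,0,40],0],[[0,0,35],0],[[0,0,18],0],[[0,0,6],0],[[0,0,0],0],[[0,0,0],0]]' 32
python3 -m pendant '[[[0,0,0],0],[[0,0,0],0],[[0,0,0],0],[[0,0,0],0],[[0,0,0],0]]' 0 60
python3 -m pendant '[[[0,0,-5],0],[[0,0,-15],0],[[0,0,-25],0],[[0,0,-15],0],[[0,0,0],0],[[0,0,0],0]]'
python3 - <<'E'
from h import *
c=snap('wrist','wrist12.png');p=robot.get_obs()["position"];print(ang(),p)
z=p[2]-.0055
print(cup(c,z,(220,0,420,250),35))
E
```

```text
time: 20.25
position: [0.5867, 0.2791, 0.0629]
tool_rot: [0.768, -0.641, 0.001, -0.001]
ft_force: [-0.1, 0.1, 0.2]
grip_width: 0.0322
time: 20.88
position: [0.5858, 0.2788, 0.0618]
tool_rot: [0.768, -0.641, 0.0, 0.0]
ft_force: [0.8, -0.4, 2.3]
grip_width: 0.0125
time: 21.62
position: [0.5852, 0.2787, 0.1211]
tool_rot: [0.768, -0.641, -0.0, 0.0]
ft_force: [0.1, -0.3, -1.7]
grip_width: 0.0126
-1.3909968225739626 [0.58505046 0.27863041 0.12073661]
fit r 33.81 n 378 474 rms 0.25
([247, 71, 142, 179, 16498], array([646.3, 290. ]), 'inl', 0.77, 'med', 33.8, 'hdir', np.float64(-2.9637268471414147), 'hmax', np.float64(55.9))
```

The middle cup is held level. I'll turn it so that its handle ends about 1 rad from the large cup's handle.

```bash
python3 -m pendant '[[[45,0,-5],-10.2],[[40,0,-5],-10.2],[[30,0,0],-10.2],[[0,0,0],-10.2],[[0,0,0],0],[[0,0,0],0]]'
python3 - <<'E'
from h import *
c=snap('wrist','wrist13.png');p=robot.get_obs()["position"];print(ang(),p)
r=cup(c,p[2]-.0055,(220,0,420,250),35);print(r)
q=r[1]/1e3;print(tool(np.array([.5198-q[0],-.0088-q[1],0])), "off",(q-p[:2])*1e3)
E
```

```text
time: 22.42
position: [0.6226, 0.1716, 0.1309]
tool_rot: [0.943, -0.334, -0.001, 0.0]
ft_force: [-0.8, 0.8, -1.8]
grip_width: 0.0126
-0.6801781322843993 [0.62264594 0.17173945 0.13103505]
fit r 33.65 n 376 473 rms 0.25
([247, 71, 142, 179, 16500], array([661.8, 219.8]), 'inl', 0.62, 'med', 33.7, 'hdir', np.float64(-2.2552395188065737), 'hmax', np.float64(55.6))
[3.34e+01 2.67e+02 2.00e-01] off [39.15405978 48.06054829]
```

```bash
python3 -m pendant '[[[0,0,-25],0],[[6,50,0],0],[[7,55,0],0],[[7,55,0],0],[[7,55,0],0],[[6,52,0],0],[[0,0,0],0],[[0,0,0],0]]'
python3 -m pendant '[[[0,0,15],0],[[0,0,0],0],[[0,0,0],0]]'
python3 - <<'E'
from h import *
c=snap('wrist','wrist14.png');p=robot.get_obs()["position"];print(ang(),p)
r=cup(c,p[2]-.0055,(220,0,420,250),35);print(r)
q=r[1]/1e3;print(tool(np.array([.5198-q[0],-.0088-q[1],0])), "off",(q-p[:2])*1e3)
s=snap('side','side14.png');t=snap('scene','scene14.png')
cv2.imwrite('pics/m14.png',np.vstack([np.hstack([cv2.resize(s["pixels"][140:290,270:470],(400,300)),cv2.resize(t["pixels"][90:240,300:500],(400,300))]),np.hstack([cv2.resize(c["pixels"][20:260,160:480],(400,300)),np.zeros((300,400,3),np.uint8)])]))
E
```

```text
time: 23.48
position: [0.4819, -0.057, 0.1568]
tool_rot: [0.943, -0.334, 0.001, -0.0]
ft_force: [-1.6, 0.2, -1.1]
grip_width: 0.0126
time: 23.85
position: [0.4818, -0.0563, 0.1417]
tool_rot: [0.943, -0.332, 0.0, -0.0]
ft_force: [-0.0, 0.1, -0.6]
grip_width: 0.0128
-0.6776072360989437 [ 0.48184626 -0.0565317   0.1418341 ]
fit r 33.78 n 366 546 rms 0.31
([220, 71, 169, 179, 17286], array([520.8,  -8. ]), 'inl', 0.63, 'med', 33.8, 'hdir', np.float64(-2.7540848080670806), 'hmax', np.float64(58.2))
[-0.3  1.3 -0. ] off [38.95374003 48.53169772]
```

View pics/m14.png

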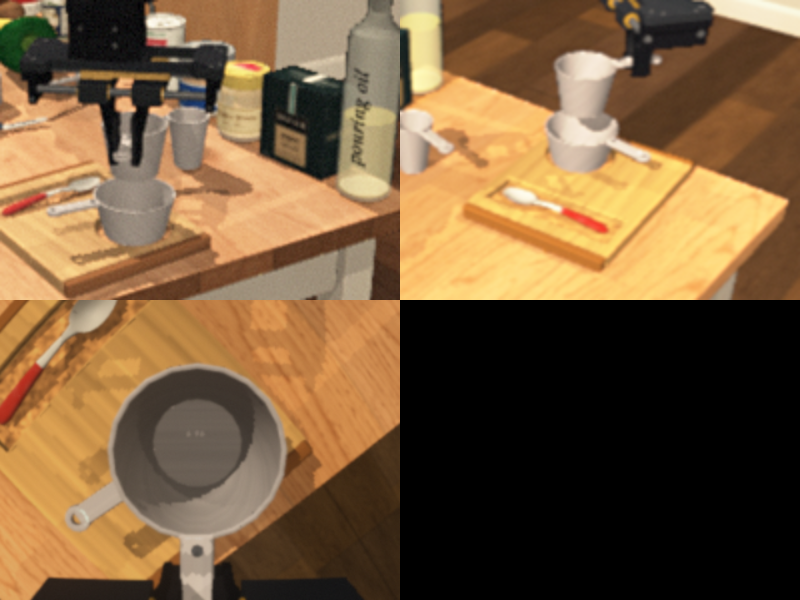

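The large cup stands in the well. The middle cup hangs directly above it, level (rim circle at (198,450) in the wrist crop), with the handles well apart. It is aligned to about 1 mm, so I'll lower it gently.

```bash
python3 -m pendant '[[[0,1,20],0],[[0,0,20],0],[[0,0,15],0],[[0,0,7],0],[[0,0,0],0],[[0,0,0],0]]'
python3 -m pendant '[[[0,0,2.5],0],[[0,0,0],0],[[0,0,0],0]]'
python3 -m pendant '[[[0,0,1.5],0],[[0,0,0],0],[[0,0,0],0]]'
```

```text
time: 24.75
position: [0.481, -0.0581, 0.08]
tool_rot: [0.943, -0.333, 0.001, -0.0]
ft_force: [-0.0, -0.2, -0.3]
grip_width: 0.0127
time: 25.12
position: [0.4806, -0.058, 0.0772]
tool_rot: [0.943, -0.333, 0.0, -0.0]
ft_force: [0.1, 0.3, -1.3]
grip_width: 0.0126
time: 25.5
position: [0.4806, -0.058, 0.0755]
tool_rot: [0.943, -0.333, -0.0, 0.0]
ft_force: [-0.2, 0.6, -0.5]
grip_width: 0.0128
```

```bash
python3 -m pendant '[[[0,0,1],0],[[0,0,0],0],[[0,0,0],0]]'
python3 -m pendant '[[[0,0,0],0],[[0,0,0],0],[[0,0,0],0],[[0,0,-5],0],[[0,0,-20],0],[[0,0,-30],0],[[0,0,-35],0],[[0,0,0],0]]' 28
python3 - <<'E'
from h import *
c=snap('wrist','wrist15.png');p=robot.get_obs()["position"];print(ang(),p)
r=cup(c,.068,(250,0,400,250),35);print(r)
from h import tool
d=np.array([.595,.145,.16])-p;print(d)
E
```

```text
time: 25.88
position: [0.4806, -0.058, 0.0745]
tool_rot: [0.943, -0.333, 0.0, -0.0]
ft_force: [0.7, -0.4, -0.7]
grip_width: 0.0124
time: 26.88
position: [0.4823, -0.0585, 0.1671]
tool_rot: [0.943, -0.333, 0.003, 0.0]
ft_force: [-0.9, -0.0, -0.6]
grip_width: 0.0279
-0.6788611986757749 [ 0.48119626 -0.05818268  0.16572342]
fit r 40.44 n 270 448 rms 0.33
([250, 75, 117, 163, 9921], array([520.4,  -7.9]), 'inl', 0.0, 'med', 40.4, 'hdir', np.float64(-2.4919066263590817), 'hmax', np.float64(91.6))
[ 0.11380374  0.20318268 -0.00572342]
```

```bash
cat >> h.py <<'E'
def edgecirc(c,z,r,q,tol=4):
    from scipy.optimize import least_squares
    v,u=np.where(cv2.Canny(c["pixels"],40,110)[:255]>0)
    P=np.array([onplane(c,a,b,z,True)[:2] for a,b in zip(u,v)])*1000;q=np.array([q[0],q[1],r],float)
    for t in (tol,tol*.7,2,1.5,1.5):
        F=P[np.abs(np.hypot(*(P-q[:2]).T)-q[2])<t]
        q=least_squares(lambda s:np.hypot(*(F-s[:2]).T)-s[2],q,loss='soft_l1',f_scale=.3).x
    return q.round(1),len(F)
E
python3 - <<'E'
from h import *
c=load("wrist15")
for q in((519,-9),(522,-6),(517,-12)):
  print(edgecirc(c,.055,44,q),edgecirc(c,.055,41.5,q),edgecirc(c,.068,35,q),edgecirc(c,.068,32.5,q))
cv2.imwrite('pics/w15c.png',cv2.resize(c["pixels"][50:260,200:420],None,fx=2.8,fy=2.8))
E
python3 -m pendant '[[[0,0,0],10.5],[[0,0,0],10.5],[[0,0,0],10.5],[[0,0,0],10.5],[[0,0,0],10.5],[[0,0,0],10],[[0,0,0],0]]'
python3 - <<'E'
from h import *
p=robot.get_obs()["position"];print(ang(),p,tool(np.array([.597,.14,.175])-p))
E
```

```text
(array([519.6,  -9.9,  42.6]), 401) (array([519.9,  -8.5,  41.5]), 363) (array([519.1,  -9.8,  34.7]), 318) (array([520.6,  -9.9,  33.6]), 349)
(array([519.9,  -8.5,  41.5]), 364) (array([519.9,  -8.5,  41.5]), 364) (array([522. ,  -5.5,  37.4]), 365) (array([520.1,  -8.6,  33.4]), 344)
(array([519. ,  -9.8,  42.8]), 385) (array([518.8,  -9.6,  42.7]), 393) (array([516.9, -12. ,  35. ]), 349) (array([518. , -11. ,  33.6]), 332)
time: 27.8
position: [0.4797, -0.0577, 0.1634]
tool_rot: [-0.634, 0.773, 0.001, -0.001]
ft_force: [0.6, 0.0, 1.4]
grip_width: 0.0278
-1.7677103076002896 [ 0.47970141 -0.05771075  0.16341126] [-216.8  -76.3  -11.7]
```

View pics/w15c.png

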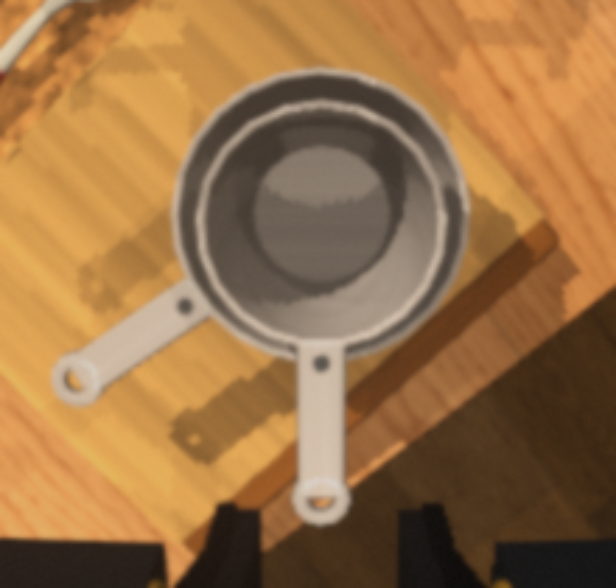

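The middle cup stands nested in the large one, its rim ring at crop (197–447, 100–350) and roughly concentric. The two handles are about 1 rad apart. On to the small cup.

```bash
python3 -m pendant '[[[-40,-15,-5],4.5],[[-55,-18,-5],0],[[-55,-18,0],0],[[-50,-20,0],0],[[-20,-5,0],0],[[0,0,0],0],[[0,0,0],0]]' 30
python3 - <<'E'
from h import *
w=load("wrist15");print("mid ctr",onplane(w,315,130.4,.068,True).round(4))
c=snap('wrist','wrist16.png');p=robot.get_obs()["position"];print(ang(),p)
r=cup(c,.066,(220,0,420,250),26);print(r)
g=r[1]/1e3+.055*np.array([np.cos(r[7]),np.sin(r[7])]);a=r[7]+np.pi/2
print("grasp",g,tool(np.array([*g,.0715])-p),"turn",np.degrees((ang()-a+np.pi)%(2*np.pi)-np.pi))
E
```

```text
time: 28.68
position: [0.6097, 0.1334, 0.1739]
tool_rot: [-0.602, 0.798, 0.001, -0.001]
ft_force: [0.3, 0.1, 0.3]
grip_width: 0.0296
mid ctr [ 0.5194 -0.0104  0.068 ]
-1.8492185673720767 [0.60982171 0.13314306 0.17411828]
fit r 24.72 n 163 295 rms 0.32
([278, 91, 63, 126, 3975], array([675. , 122.1]), 'inl', 0.43, 'med', 24.7, 'hdir', np.float64(2.882327965738906), 'hmax', np.float64(79.5))
grasp [0.62183817 0.13620034] [ -6.4 -10.9 102.6] turn -1.0976469170159355
```

```bash
python3 -m pendant '[[[-6.5,-11,0],-1.1],[[0,0,0],0],[[0,0,40],0],[[0,0,38],0],[[0,0,18],0],[[0,0,6],0],[[0,0,0],0],[[0,0,0],0]]' 30
python3 -m pendant '[[[0,0,0],0],[[0,0,0],0],[[0,0,0],0],[[0,0,0],0],[[0,0,0],0]]' 0 60
python3 -m pendant '[[[0,0,-5],0],[[0,0,-20],0],[[0,0,-35],0],[[0,0,-35],0],[[0,0,-5],0],[[0,0,0],0],[[0,0,0],0]]'
python3 - <<'E'
from h import *
c=snap('wrist','wrist17.png');p=robot.get_obs()["position"];print(ang(),p)
r=cup(c,p[2]-.0055,(240,0,400,250),26);print(r)
q=r[1]/1e3;print(tool(np.array([.5195-q[0],-.0099-q[1],0])), "off",(q-p[:2])*1e3)
E
```

```text
time: 29.72
position: [0.6246, 0.138, 0.074]
tool_rot: [-0.61, 0.792, -0.001, 0.001]
ft_force: [0.9, -0.2, 0.7]
grip_width: 0.0304
time: 30.35
position: [0.6235, 0.138, 0.0728]
tool_rot: [-0.61, 0.792, 0.0, 0.0]
ft_force: [-0.6, 0.1, 3.0]
grip_width: 0.0126
time: 31.22
position: [0.6224, 0.1378, 0.1712]
tool_rot: [-0.61, 0.792, 0.001, -0.001]
ft_force: [-0.6, -0.2, -1.5]
grip_width: 0.0125
-1.8292193101385716 [0.62244577 0.13780667 0.17099181]
fit r 24.48 n 269 369 rms 0.28
([269, 108, 102, 142, 9147], array([674.4, 123.4]), 'inl', 0.35, 'med', 24.5, 'hdir', np.float64(2.863632578621067), 'hmax', np.float64(47.9))
[168.5 115.7   0.5] off [ 51.95422587 -14.4066659 ]
```

```bash
python3 -m pendant '[[[30,20,0],0],[[45,30,0],0],[[45,30,0],0],[[35,25,0],0],[[12,9,0],0],[[0,0,0],0],[[0,0,0],0]]'
python3 - <<'E'
from h import *
c=snap('wrist','wrist18.png');p=robot.get_obs()["position"];print(ang(),p)
r=cup(c,p[2]-.0055,(240,0,400,250),26);print(r)
q=r[1]/1e3;print(tool(np.array([.5195-q[0],-.0099-q[1],0])), "off",(q-p[:2])*1e3)
E
```

```text
time: 32.15
position: [0.4723, 0.0059, 0.1725]
tool_rot: [-0.61, 0.792, -0.001, 0.001]
ft_force: [0.2, -0.7, -0.9]
grip_width: 0.0129
-1.8281722303178054 [0.47227652 0.00597461 0.17257197]
fit r 27.76 n 218 459 rms 0.93
([268, 90, 132, 160, 11755], array([528.5, -10.2]), 'inl', 0.31, 'med', 27.4, 'hdir', np.float64(-3.0911381165748097), 'hmax', np.float64(52.5))
[ 2.   8.8 -0. ] off [ 56.22348015 -16.17460797]
```

```bash
python3 -m pendant '[[[1.5,2.5,20],0],[[0,0,20],0],[[0,0,10],0],[[0,0,0],0],[[0,0,0],0],[[0,0,0],0]]'
python3 - <<'E'
from h import *
p=robot.get_obs()["position"];print(ang(),p,tool(np.array([.5195-.05195,-.0099+.0144,.0878])-p))
c=snap('wrist','wrist19.png')
for r in (26,24.5): print(edgecirc(c,p[2]-.0055,r,(p[0]*1e3+52,p[1]*1e3-14.4),3))
E
```

```text
time: 32.95
position: [0.4684, 0.0047, 0.1232]
tool_rot: [-0.61, 0.792, -0.001, 0.0]
ft_force: [0.4, -0.2, -0.0]
grip_width: 0.0125
-1.8289783446972314 [0.46837176 0.00469938 0.12315135] [ 0.4  0.8 35.4]
(array([520.1,  -9.7,  25.4]), 464)
(array([520.1,  -9.7,  25.4]), 449)
```

Aligned to within 1 mm, with both the arm reading and the rim edge fit agreeing. Lower.

```bash
python3 -m pendant '[[[0,0,15],0],[[0,0,11],0],[[0,0,5],0],[[0,0,0],0],[[0,0,0],0],[[0,0,0],0]]'
python3 -m pendant '[[[0,0,2],0],[[0,0,0],0],[[0,0,0],0]]'
```

```text
time: 33.75
position: [0.4681, 0.0047, 0.0918]
tool_rot: [-0.61, 0.792, -0.0, 0.0]
ft_force: [0.3, -0.0, -1.1]
grip_width: 0.0126
time: 34.12
position: [0.4678, 0.0047, 0.0896]
tool_rot: [-0.61, 0.792, 0.0, -0.0]
ft_force: [0.0, -0.6, -0.5]
grip_width: 0.0127
```

```bash
python3 -m pendant '[[[0,0,1],0],[[0,0,0],0],[[0,0,0],0]]'
python3 -m pendant '[[[0,0,0],0],[[0,0,0],0],[[0,0,0],0],[[0,0,-5],0],[[0,0,-20],0],[[0,0,-30],0],[[0,0,-35],0],[[0,0,0],0]]' 28
python3 -m pendant '[[[0,0,-30],0],[[0,0,0],0],[[0,0,0],0]]'
python3 - <<'E'
from h import *
c=snap('wrist','wrist20.png')
print(edgecirc(c,.081,25.5,(519.5,-9.5),2.5),edgecirc(c,.068,34,(519.5,-9.5),2.5),edgecirc(c,.055,43,(519.5,-9.5),2.5))
s=snap('side','side20.png');t=snap('scene','scene20.png')
cv2.imwrite('pics/m20.png',np.vstack([np.hstack([cv2.resize(s["pixels"][170:290,250:410],(400,300),interpolation=2),cv2.resize(t["pixels"][130:280,200:400],(400,300),interpolation=2)]),np.hstack([cv2.resize(c["pixels"][60:255,190:450],(400,300),interpolation=2),cv2.resize(t["pixels"][100:220,320:480],(400,300),interpolation=2)])]))
# look-alikes unmoved: compare first and last scene view
a=load("scene0")["pixels"].astype(int);d=np.abs(a-t["pixels"].astype(int)).sum(2)>90
for n,(x0,y0,x1,y1) in dict(pan=(220,240,280,300),scoop=(192,208,258,236),peel=(270,222,335,275)).items(): print(n,d[y0:y1,x0:x1].mean().round(3))
E
```

```text
time: 34.5
position: [0.4678, 0.0047, 0.0885]
tool_rot: [-0.61, 0.792, 0.0, -0.0]
ft_force: [0.3, 0.2, 0.0]
grip_width: 0.0128
time: 35.5
position: [0.4696, 0.0044, 0.1811]
tool_rot: [-0.61, 0.792, -0.003, 0.002]
ft_force: [0.2, 0.6, -0.2]
grip_width: 0.0284
time: 35.88
position: [0.467, 0.0049, 0.2076]
tool_rot: [-0.61, 0.792, 0.001, -0.001]
ft_force: [-0.5, 0.2, 0.1]
grip_width: 0.0278
(array([518.6,  -9.7,  25.9]), 206) (array([519.3,  -9.9,  34.9]), 273) (array([519.6,  -8.7,  41.6]), 306)
pan 0.007
scoop 0.021
peel 0.048
```

View pics/m20.png

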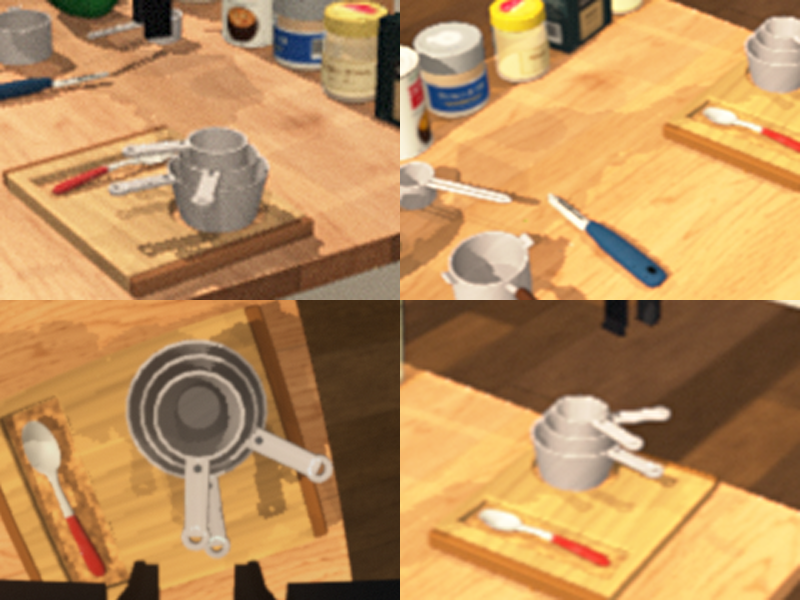

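All three cups are nested, concentric and upright, and the spoon lies in the slot. Last numeric checks: spoon pose in the tray frame, and the look-alikes' image centroids.

Run:
```python
from h import *
for n,b,w in(("wrist20",(190,115,262,252),True),("scene20",(345,178,412,212),False)):
    r=spoon(load(n),.015,b,w);x,y=r[1];d=np.array([x-484,y-42]);a=.092
    print(n,r,"tray xy",d[0]*np.cos(a)+d[1]*np.sin(a),-d[0]*np.sin(a)+d[1]*np.cos(a))
def cen(f,m,b):
    h=cv2.cvtColor(load(f)["pixels"],cv2.COLOR_BGR2HSV).astype(int);x0,y0,x1,y1=b;k=m(h)[y0:y1,x0:x1];v,u=np.where(k);return (u.mean()+x0).round(1),(v.mean()+y0).round(1),k.sum()
blue=lambda h:(h[...,0]>95)&(h[...,0]<125)&(h[...,1]>110)
gray=lambda h:(h[...,1]<60)&(h[...,2]>80)
for f in("scene0","scene20"): print(f,"peeler",cen(f,blue,(270,225,340,280)),"pan",cen(f,gray,(220,240,272,292)),"scoop",cen(f,gray,(192,208,258,238)))
```

```text
wrist20 (array([206, 140,  52,  99, 985], dtype=int32), (478.2, 101.4), (126.5, 23.9), 0.167) tray xy -0.3183774573499347 59.68164404399943
scene20 (array([353, 184,  50,  22, 196], dtype=int32), (475.4, 107.5), (24.9, 129.0), -0.007) tray xy -2.546127544077857 66.01308381320545
scene0 peeler (np.float64(313.1), np.float64(257.2), np.int64(384)) pan (np.float64(244.5), np.float64(266.2), np.int64(1374)) scoop (np.float64(215.3), np.float64(222.2), np.int64(573))
scene20 peeler (np.float64(313.1), np.float64(257.3), np.int64(381)) pan (np.float64(244.6), np.float64(266.2), np.int64(1376)) scoop (np.float64(214.1), np.float64(222.5), np.int64(564))
```

Everything is within tolerance and the gripper is clear, so I'll hand in.

```bash
python3 -c "
from rig import order; print(order.hand_in())"
```

```text
the job is handed in; nothing more can be done
None
```

I packed the tray and handed the job in at about 36 s. I laid the teaspoon in the slot, then stood the large, middle and small cups nested in the well, carrying each by its handle strap. The hand-in reported no verdict.

**Last checks**
- **Cups:** The rim centres agree within about 1.5 mm, at about (0.519, -0.009) m, roughly 2 mm from the well's centre. The last pictures show all three upright and fully seated. After each cup went in, the wrist force read about 5 N or less.
- **Teaspoon:** It lies within 3 mm of the slot's centre along it and within 4 mm across. The two views disagreed on its angle, giving +0.07 and -0.10 rad relative to the tray. Both are inside the 0.25 rad limit.
- **Look-alikes:** In the scene view the peeler, pan and scoop moved by at most about 1 pixel between the first and last pictures.
- **Gripper:** It was about 10 cm clear of everything at hand-in.

**What went wrong:** The first pinch of the teaspoon slipped off because the fingertips were too high. I measured it again, gripped lower, and it held.

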